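Hold an electrode film in the contact tester

TASK

Take a contact reading of the electrode film: turn the knob on the black console clockwise until it clicks past its detent, as far as its stop, then flip the tester's safety catch fully over, away from the lever, and pull the lever it was blocking all the way to its stop. The lever springs back, so finish while still holding it there with the gripper; leave the other things on the table where they are.

Things in the scene. Friction and masses are not known exactly. Their poses are not given: they have to be found in the camera images.
- tester: electrode contact tester, fixed to the table: aluminium base plate 170 (x) x 150 (y) x 30 mm high with a lever and a safety catch on it. Origin: centre of its underside; x and y along the plate's edges, z up; its front (-x) faces roughly towards the robot. Its place and yaw vary, and the tester and the console may change sides.
- lever (a joint): the tester's lever: a steel shank 14 mm thick, with a stop lug on its lower part, rising from a pivot, with a sideways handle at its top. rad: 0 = at rest, leaning 0.2 rad back towards the tester's +x; grows as the handle is pulled towards the tester's -x; stop at 0.8. A spring returns it: about 3 N at the handle at rest, 8 N at the stop. While the catch is on, it yields under about 0.1 rad.
- lever_grip (a point): middle of the lever's black handle, a round bar 18 mm thick and 62 mm long along the tester's y, free all round, 168 mm above the table at rest and 149 mm at the stop. The round bar may turn in the grip while it is pulled. This point turns with the lever.
- lever_pivot (a point): fixed point on the lever's pivot axis (the tester's y), level with lever_grip along y, 50 mm above the table: lever_grip moves about it on a circle of radius 120 mm in the tester's x-z plane.
- catch (a joint): the tester's safety catch: a steel crank; its flat arm blocks the lug on the lever's shank, its stalk stands up from the pivot with a round crossbar on top. rad: 0 = on, stalk leaning 0.25 rad to the tester's -y; starts up to 0.12; grows as the crossbar goes to the tester's +y, lifting the arm; stop at 1.3 = fully over (lever free from about 1.0). Stays where left; about 1 N moves it.
- catch_pin (a point): grip point on the catch's round crossbar, 12 mm thick and about 50 mm long along the tester's x; the bar reaches 18 mm further towards the tester's -x and 36 mm back to its stalk. 148 mm above the table when on, 122 mm when fully over. This point turns with the catch. The bar may turn in the grip.
- catch_pivot (a point): fixed point on the catch's pivot axis (the tester's x), level with catch_pin along x, 95 mm above the table: catch_pin moves about it on a circle of radius 55 mm in the tester's y-z plane.
- console: black console box 130 (x) x 110 (y) x 45 mm high, fixed to the table, with one grey knob on its top. Origin: centre of its underside; z up. Its place and yaw vary.
- knob (a joint): the console's knob, on a vertical axis. rad: grows clockwise seen from above; starts between 0 and 0.12, stop at 1.25. The spring detent resists from about 0.36 to 0.6 (up to about 0.07 N m) and lets go beyond, the click; between 0.85 and the stop it turns freely and stays.
- knob_grip (a point): point on the knob's axis, 84 mm above the table, in its grip bar: 14 mm thick, 46 mm long, 36 mm tall, top at 94 mm, over a disc 48 mm across whose top is at 58 mm. The point's x axis runs along the bar, its y axis through its thickness, and turns with it; at 0 they match the console's x and y.
- recorder: white hand-held recorder, 95 x 55 x 22 mm, loose on the table, to be left alone. Origin: centre of its underside.
- dish: round clear glass dish, 54 across and 14 high mm, loose on the table, to be left alone. Origin: centre of its underside.
- jar: small jar, 56 across and 85 high mm, loose on the table, to be left alone. Origin: centre of its underside.
- forceps: flat steel forceps, 120 x 14 x 8 mm, loose on the table, to be left alone. Origin: centre of its underside.
- plug: white plug with brass contacts, 54 x 60 x 18 mm, loose on the table, to be left alone. Origin: centre of its underside.
- gel: upright bottle, 52 across, 150 high mm, loose on the table, to be left alone. Origin: centre of its underside.

How it is judged:
By the outcome, as a careful person would: the job done as asked, in the order asked, and still so for the second after the job is handed in, while the arm keeps its last pose, push and grip.
It also fails if it takes over 69 s, if anything falls off the work surface, if the arm or the gripper's body presses on something with over 40 N, if the wrist force passes 120 N, or if a joint passes its speed limit or range.

ROBOT

A 6-joint arm with a two-finger parallel gripper is mounted at the origin on the work surface. World frame = base frame: x ahead of the robot, y to its left, z up, the work surface at z = 0. Lengths are in mm, angles in rad, forces in N, time in s.
With the tool pointing down it reaches from about 250 to 850 mm from the base axis. Payload 12.5 kg.
Tool frame: the origin (TCP) lies at the very end of the fingers, on their centre line; the grasp point (between the pads) lies 19 mm behind it; z points along the fingers, y is the line along which they close (so a half turn about z gives the same grasp; the last joint's range is limited). The gripper opens to 93 mm and grips with 3 to 60 N. Pads are 15 mm wide; open, the fingers measure 128 mm over their backs; the gripper's body (75 mm by 188 mm) begins 65 mm behind the grasp point.
Start: joints at [-1.197, 0.351, 1.652, -0, 1.139, -0.085], TCP at [243.596, -493.098, 218.633] pointing down, gripper open.
Joint ranges: [-2.75, 2.75], [-0.79, 2.1], [0.01, 2.65], [-1.57, 4.71], [0.07, 3.14], [-2.87, 2.87]. Speed limits (rad/s): [2.22, 2.22, 2.79, 3.14, 3.14, 3.14].

INTERFACE

Orientations are given as a rotation vector (axis times angle).
In Python, from rig import env, eoat, solve_ik, cams, sign_off, regions_of gives the robot as it stands. The module is installed in compiled form; this text tells all that it offers. Calls block until the motion is done:
- env.move_to(position, orientation): joint-space move of the TCP to a pose.
- env.move_straight(position, speed=150, orientation=None, until_force=None): straight line of the TCP; orientation=None keeps the orientation; speed is the mean speed in mm/s. With until_force (N) it stops when the force on the tool has changed by that much, and returns True; else False.
- env.move_j(angles): joint-space move.
- eoat.gripper_to(opening, grip_force=None): opening from 0.0 (shut) to 1.0 (fully open); grip_force is the grip in N (None keeps the last); returns when the fingers have stopped.
- env.pause(seconds).
- solve_ik(position, orientation): joint angles nearest the present ones, or None.
- env.get_state(): the state.
- cams.capture(name): name is "side" or "top"; returns the picture (480x640x3 uint8, blue, green, red); there is no depth.
- cams.camera_params(name): a dict with "intrinsics" (3x3 intrinsics, pixels), "view" (4x4, takes a point from world to camera coordinates). Camera axes: x right, y down, z forward; pixel columns grow to the right and rows downward; lengths in mm; the calibration is good to about 2 mm. A picture is of the moment at which its call begins. camera_params takes no time and is no camera call.
A pose or a line that the arm cannot do raises env.Unreachable and nothing moves.
- sign_off(): hands the job in; it is judged then, once.
Trained networks look in the newest picture that a camera, given by its name, has taken for a name from the list of things; names that differ only in an ending like _2 or _b are one class to them, and where a whole thing is asked for, a point or a joint stands for the part that bears it (a point fixed in the world has none). Each returns a list of dicts, best first, with "score" (0 to 1); they miss things now and then, are a little off and sometimes report something else, mostly with a low value. They report only what shows in the picture. A call takes as long as a camera call.
- regions_of(name, camera): "pixels" (480x640 bool, what is visible of it) and "box" ([left, top, width, height] in pixels, round what is visible of it).
The state is a dict: "time_s": time; "q": joint angles; "dq": joint speeds; "joint_efforts": joint torques, N m; "position": TCP position; "orientation": TCP orientation; "force": force on the tool from outside, world axes, zero at the start; "torque": the same for the moment, N m; "gripper_width": opening from 0.0 (shut) to 1.0 (fully open); "grasp_force": force on a finger pad.
Only numpy, scipy, OpenCV 4.12 (cv2) and the standard library are available. Lean on these libraries where they do the work, as an engineer would, in place of code of your own. Each camera call takes 0.05 s, during which the arm holds its last target. There are 200 camera calls.

## Working session

There is one attempt and no reset: what is moved stays moved. The work goes in short steps, each a Python script; the robot and the scene stay as the last script left them, time stands still between calls to the robot, and variables do not carry over. Pictures are saved under pics/ and viewed, at most 10 in all, crops included, and the job is handed in when it is done.

```bash
mkdir -p pics
cat > m1.py <<'E'
from rig import *
import cv2,numpy as np
print(env.get_state()["time_s"])
for c in("top","side"):
    im=cams.capture(c); cv2.imwrite(f"pics/{c}1.png",im)
    p=cams.camera_params(c); V=np.array(p["view"]); print(c,np.array(p["intrinsics"]).round(1).tolist(),"campos",(-V[:3,:3].T@V[:3,3]).round(0), V[:3,:3].round(2).tolist())
    for n in("tester","lever_grip","catch_pin","console","knob_grip","lever","catch","knob"):
        for r in regions_of(n,c)[:2]:
            ys,xs=np.nonzero(r["pixels"]); print(n,round(r["score"],2),r["box"],len(xs),xs.mean().round(1),ys.mean().round(1))
            np.save(f"/tmp/{c}_{n}.npy",r["pixels"]) if r is not None else 0
E
python3 m1.py
```

```text
0.0
top [[535.9, 0.0, 315.8], [0.0, 535.9, 235.2], [0.0, 0.0, 1.0]] campos [ 289.   80. 1321.] [[0.02, -1.0, 0.02], [-0.98, -0.02, -0.19], [0.19, -0.01, -0.98]]
tester 0.77 [227.0, 205.9, 65.6, 76.5] 4579 258.5 245.7
lever_grip 0.84 [249.8, 202.9, 38.0, 46.7] 549 267.6 220.6
catch_pin 0.75 [435.8, 152.9, 9.0, 42.0] 208 440.9 175.4
catch_pin 0.52 [231.8, 220.9, 26.5, 31.0] 282 242.1 234.4
console 0.89 [383.2, 206.3, 61.3, 59.2] 2590 414.0 234.6
console 0.26 [248.9, 205.1, 42.3, 47.7] 592 267.8 219.9
knob_grip 0.55 [407.3, 218.2, 21.3, 24.9] 344 416.6 231.2
lever 0.59 [249.2, 206.7, 42.4, 46.0] 614 267.7 220.1
catch 0.59 [233.5, 222.6, 22.9, 30.1] 330 241.4 234.5
side [[601.9, 0.0, 316.6], [0.0, 601.9, 234.9], [0.0, 0.0, 1.0]] campos [  19. 1176. 1154.] [[-0.92, -0.4, -0.02], [-0.25, 0.61, -0.75], [0.31, -0.69, -0.66]]
tester 0.97 [256.5, 218.8, 83.3, 104.3] 3672 298.9 286.1
tester 0.67 [419.2, 182.0, 14.8, 17.7] 157 424.9 189.1
lever_grip 0.73 [275.4, 218.5, 37.9, 60.5] 339 287.8 246.5
catch_pin 0.51 [278.0, 258.2, 25.2, 24.2] 286 288.1 266.6
console 0.82 [314.5, 181.1, 53.5, 40.3] 1498 341.0 200.6
console 0.58 [278.9, 256.1, 25.7, 25.3] 285 287.6 267.1
knob_grip 0.63 [332.4, 178.1, 17.0, 18.3] 218 340.6 188.5
lever 0.77 [276.7, 220.2, 34.6, 59.1] 396 287.4 245.8
catch 0.6 [279.0, 257.8, 26.1, 25.9] 274 288.2 266.9
knob 0.82 [333.3, 180.2, 15.5, 18.7] 244 340.8 189.2
```

Run:
```python
import cv2,numpy as np
t=cv2.imread("pics/top1.png");s=cv2.imread("pics/side1.png")
a=cv2.resize(t[190:300,210:310],None,fx=4,fy=4,interpolation=2);b=cv2.resize(s[205:315,245:345],None,fx=4,fy=4,interpolation=2)
c=cv2.resize(t[190:280,370:460],None,fx=4,fy=4,interpolation=2);
cv2.imwrite("pics/c1.png",np.hstack([a,b]))
d=cv2.resize(s[165:255,300:390],None,fx=4,fy=4,interpolation=2)
cv2.imwrite("pics/c2.png",np.hstack([c,d]))
```

```text
(no output)
```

View pics/top1.png

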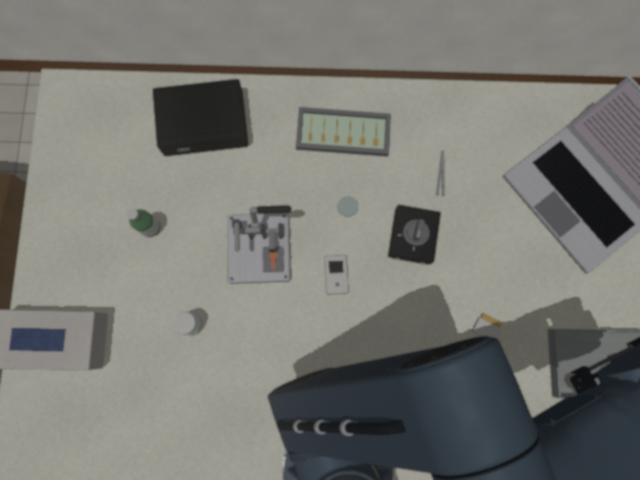

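View pics/c1.png

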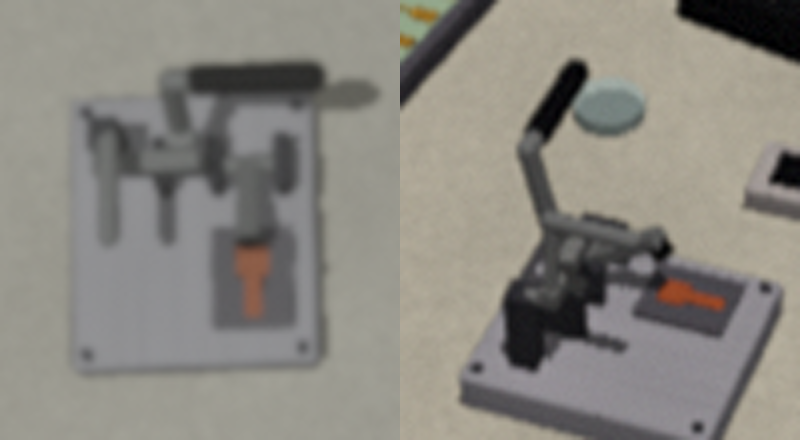

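View pics/c2.png

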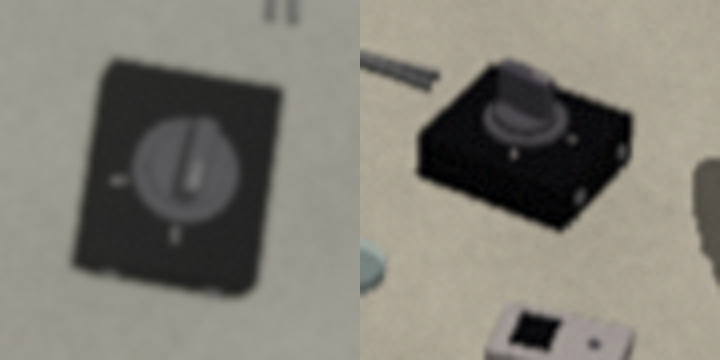

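Tester is left of centre: plate at about px (228–290, 212–282), black handle at about (274,210), catch crossbar at about (237, 222–251). The console is at (415,235), with the knob bar pointing roughly image-up. Now I'll localise them.

```bash
cat > h.py <<'E'
from rig import *
import cv2,numpy as np
from scipy.optimize import least_squares
from scipy.spatial.transform import Rotation as Rn
def P(c):
    p=cams.camera_params(c); return np.array(p["intrinsics"]),np.array(p["view"])
def proj(c,X):
    K,V=P(c); X=np.atleast_2d(X); q=(X@V[:3,:3].T+V[:3,3])@K.T; return q[:,:2]/q[:,2:]
def unp(c,uv,z):
    K,V=P(c); uv=np.atleast_2d(uv).astype(float); d=np.c_[uv,np.ones(len(uv))]@np.linalg.inv(K).T@V[:3,:3]
    o=-V[:3,:3].T@V[:3,3]; return o+d*((z-o[2])/d[:,2:])
def tri(a,b):
    f=lambda X:np.r_[proj("top",X)[0]-a,proj("side",X)[0]-b]
    r=least_squares(f,[500,100,100]); return r.x.round(1),r.fun.round(1)
def down(yang): # tool pointing down, closing axis y at world angle yang
    y=np.array([np.cos(yang),np.sin(yang),0]); z=np.array([0,0,-1.]); return Rn.from_matrix(np.c_[np.cross(y,z),y,z])
def fr(x,y,a,p): # frame -> world
    c,s=np.cos(a),np.sin(a); p=np.atleast_2d(p); return np.c_[x+c*p[:,0]-s*p[:,1],y+s*p[:,0]+c*p[:,1],p[:,2]]
def box(c0,c,h,pts): # pts: list of (cam, crop offset, local corner, px)
    f=lambda v:np.concatenate([proj(cam,fr(*v,l))[0]-px for cam,l,px in pts])
    r=least_squares(f,c0,x_scale=[100,100,.3]); return r.x,r.fun.round(1)
E
python3 - <<'E'
from h import *
T=lambda u,v:np.array([u/4+210,v/4+190]); S=lambda u,v:np.array([(u-400)/4+245,v/4+205])
a,b=85,75
v,res=box([480,150,0],0,0,[("top",[a,b,30],T(72,97)),("top",[-a,b,30],T(72,370)),("top",[-a,-b,30],T(318,363)),("side",[-a,b,30],S(700,420)),("side",[-a,-b,30],S(782,295)),("side",[a,b,30],S(462,380))])
print("tester",v,res)
h=unp("top",T(256,79),168); print("grip top",h, tri(T(256,79),S(560,103)))
print("hside",proj("side",h),S(560,103))
tip=unp("top",[T(108,243),T(108,130)],148);print("bar ends",tip,"side",(proj("side",tip)-[245,205])*4+[400,0])
print("probe",tri(T(250,235),S(665,240)))
T=lambda u,v:np.array([u/4+370,v/4+190]); S=lambda u,v:np.array([(u-360)/4+300,v/4+165])
a,b=65,55
w,res=box([500,-150,-.2],0,0,[("top",[a,b,45],T(110,62)),("top",[a,-b,45],T(282,92)),("top",[-a,b,45],T(76,265)),("top",[-a,-b,45],T(245,290)),("side",[a,b,45],S(418,135)),("side",[-a,-b,45],S(632,115)),("side",[-a,b,45],S(565,190))])
print("console",w,res)
k=unp("top",[T(205,120),T(190,200)],94);print("knobbar",k,k.mean(0),np.arctan2(*(k[0]-k[1])[1::-1]));print("disc",unp("top",T(187,169),58),unp("side",S(525,117),58))
for n in("jar","gel","dish","recorder"):
    for r in regions_of(n,"top")[:1]:
        x,y,ww,hh=r["box"];print(n,r["score"],unp("top",[x+ww/2,y+hh/2],20).round())
s=env.get_state();print(s["orientation"],s["force"])
E
```

```text
tester [5.11664600e+02 2.01744134e+02 5.31272018e-02] [-0.6 -0.3 -0.6  0.2  0.3  0.1  1.4  4.7  0.6 -4.4 -1.8 -2.5]
grip top [[572.26426718 157.43924985 168.        ]] (array([572.5, 157.5, 163.1]), array([ 0.1,  0.4, -0.5, -0.1]))
hside [[284.49406081 229.1686223 ]] [285.   230.75]
bar ends [[481.8585518  237.15542219 148.        ]
 [545.79930544 240.29412685 148.        ]] side [[636.42503667 238.93482884]
 [538.96592275 213.99877509]]
probe (array([499.3, 163.4,  75.5]), array([ 0.1,  0.5, -0.6, -0.1]))
console [ 5.50209541e+02 -1.77918998e+02 -1.63294592e-01] [-1.3 -1.  -0.2 -0.3 -1.1 -0.4  1.6  1.7 -0.7 -0.8  1.4 -0.8 -0.3 -0.2]
knobbar [[ 574.34468767 -184.78494561   94.        ]
 [ 526.16187651 -175.13583864   94.        ]] [ 550.25328209 -179.96039213   94.        ] -0.19764589081278539
disc [[ 552.12952881 -181.13195863   58.        ]] [[ 547.48526568 -167.08482423   58.        ]]
jar 0.79 [[323. 362.  20.]]
gel 0.69 [[556. 176.  20.]]
dish 0.69 [[621. -15.  20.]]
recorder 0.7 [[449.  10.  20.]]
[-3.05927889e+00 -7.14416638e-01 -2.29667644e-05] [ 0.20480588 -0.4124238  -0.01913589]
```

Run:
```python
from h import *
k=np.array([550.5,-179.5,67]); b0=-.195
up=np.r_[k[:2],190]
for s in(1,-1):
    qs=[solve_ik(k,down(b+s*np.pi/2).as_rotvec()) for b in(b0,-.8,-1.45)]
    print(s,[None if q is None else round(q[5],2) for q in qs])
s=min((1,-1),key=lambda s:max(abs(solve_ik(k,down(b+s*np.pi/2).as_rotvec())[5]) for b in(b0,-1.45)))
o=lambda b:down(b+s*np.pi/2).as_rotvec()
st=lambda t:(lambda g:print(t,round(g["time_s"],1),np.round(g["position"],1),"F",np.round(g["force"],1),"T",np.round(g["torque"],2),"w",round(g["gripper_width"],3),g["grasp_force"]))(env.get_state())
env.move_to(up,o(b0)); eoat.gripper_to(.55,30); st("up")
print(env.move_straight(k,120,until_force=12)); st("down")
eoat.gripper_to(0,40); st("grip")
for b in np.linspace(b0,-1.45,6)[1:]:
    env.move_to(k,o(b)); st(round(b,2))
eoat.gripper_to(.55); st("open")
env.move_straight(up,200)
for c in("top","side"): cv2.imwrite(f"pics/k_{c}.png",cams.capture(c))
t,d=cv2.imread("pics/k_top.png"),cv2.imread("pics/k_side.png")
cv2.imwrite("pics/k.png",np.hstack([cv2.resize(t[190:280,370:460],None,fx=4,fy=4),cv2.resize(d[165:255,300:390],None,fx=4,fy=4)]))
```

```text
1 [np.float64(-1.77), np.float64(-1.17), np.float64(-0.52)]
-1 [np.float64(1.37), np.float64(1.98), np.float64(2.63)]
up 3.6 [ 550.5 -179.5  190. ] F [ 0.1 -0.   0.1] T [ 0.07 -0.19  0.02] w 0.553 0.0
False
down 4.7 [ 550.9 -179.7   67.7] F [ 1.1  0.6 -0.8] T [ 0.05 -0.16 -0.  ] w 0.552 0.0
grip 5.4 [ 550.6 -180.8   67.2] F [-1.1 -8.1 -1.3] T [-1.43  0.06  0.11] w 0.147 39.88693714141846
-0.45 5.8 [ 550.8 -180.2   67.2] F [ 0.8 -5.9 -0.3] T [-0.92 -0.33 -0.05] w 0.147 39.88495945930481
-0.7 6.1 [ 551.1 -179.6   67.2] F [ 4.8 -0.8 -1.9] T [-0.17 -1.02  0.05] w 0.146 39.97752785682678
-0.95 6.5 [ 551.6 -179.1   67.2] F [ 8.7  1.9 -3.5] T [ 0.45 -1.7  -0.05] w 0.145 39.95808005332947
-1.2 6.8 [ 552.3 -178.8   67.2] F [12.6  4.5 -5.6] T [ 0.93 -2.4   0.01] w 0.151 39.96888756752014
-1.45 7.2 [ 552.8 -178.6   67.3] F [14.9  6.2 -6.5] T [ 1.19 -2.89  0.61] w 0.147 40.47502398490906
open 8.0 [ 550.5 -179.5   67. ] F [ 0.3  0.9 -0. ] T [-0.04 -0.15  0.05] w 0.548 0.0
```

View pics/k.png

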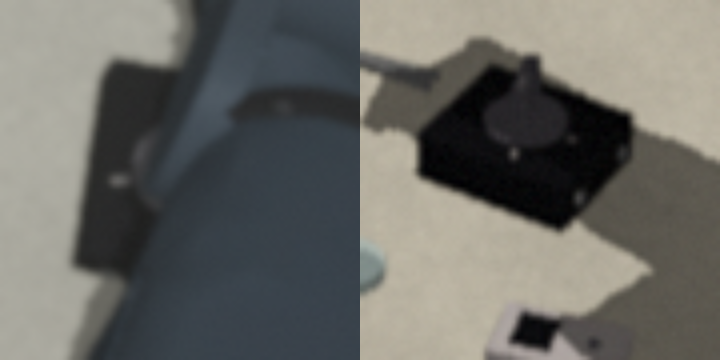

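```bash
cat >> h.py <<'E'
def st(t):
    g=env.get_state();print(t,round(g["time_s"],1),np.round(g["position"],1),"F",np.round(g["force"],1),"T",np.round(g["torque"],2),"w",round(g["gripper_width"],3),round(g["grasp_force"],1))
YAW=.05
def best(p,ang):
    return min((down(ang+s).as_rotvec() for s in(0,np.pi)),key=lambda o:abs(solve_ik(p,o)[5]))
E
python3 - <<'E'
from h import *
pin=np.array([494,237.6,148.]); ey=np.array([-np.sin(YAW),np.cos(YAW),0]); ez=np.array([0,0,1.])
piv=pin+ey*10.5; piv[2]=95
at=lambda f:piv+55*np.sin(f)*ey+55*np.cos(f)*ez-[0,0,12]
f0=-.19
up=np.r_[at(f0)[:2],260]; o=best(up,YAW+np.pi/2)
p=np.array(env.get_state()["position"]); env.move_straight(p+[0,0,90],250)
env.move_to(up,o); eoat.gripper_to(.55,15); st("up")
print(env.move_straight(at(f0),120,until_force=8)); st("down")
eoat.gripper_to(0,15); st("grip")
if .05<env.get_state()["gripper_width"]<.2:
    for f in np.linspace(f0,1.1,9)[1:]:
        env.move_straight(at(f),80); st(round(f,2))
cv2.imwrite("pics/g_side.png",cams.capture("side"))
d=cv2.imread("pics/g_side.png"); cv2.imwrite("pics/g.png",cv2.resize(d[170:320,230:380],None,fx=4,fy=4))
E
```

```text
up 11.1 [494.3 237.1 260. ] F [ 0.5 -1.   0.8] T [ 0.04 -0.14 -0.02] w 0.547 0.0
False
down 12.3 [494.4 237.9 137.7] F [ 0.4 -0.5 -0. ] T [ 0.05 -0.15 -0.  ] w 0.547 0.0
grip 13.0 [494.  237.7 137. ] F [-0.4 -0.5 -0.2] T [ 0.05 -0.1   0.03] w 0.124 15.0
-0.03 13.2 [493.5 246.8 138. ] F [-1.5  0.   2.4] T [-0.01  0.04 -0.04] w 0.125 15.0
0.13 13.5 [493.  255.5 137.5] F [-1.1 -0.4  0.6] T [ 0.06 -0.02 -0.01] w 0.125 15.0
0.29 13.8 [492.6 264.1 135.5] F [-0.5  0.5 -0.6] T [ 0.07 -0.05  0.02] w 0.123 15.0
0.46 14.0 [492.3 272.4 132.2] F [ 1.5 -0.5 -2.2] T [ 0.05 -0.18  0.03] w 0.123 15.0
0.62 14.3 [492.  279.9 127.7] F [ 1.3 -0.5 -2. ] T [-0.07 -0.35  0.09] w 0.12 15.0
0.78 14.5 [491.7 286.6 122. ] F [ 2.5 -1.  -3.2] T [-0.14 -0.64 -0.02] w 0.124 15.0
0.94 14.8 [491.4 292.4 115.4] F [ 3.6 -1.7 -3.4] T [-0.24 -0.72  0.03] w 0.126 15.0
1.1 15.0 [491.2 296.2 108.1] F [ 2.8 -8.3  1. ] T [-1.32 -0.59  0.06] w 0.12 15.0
```

View pics/g.png

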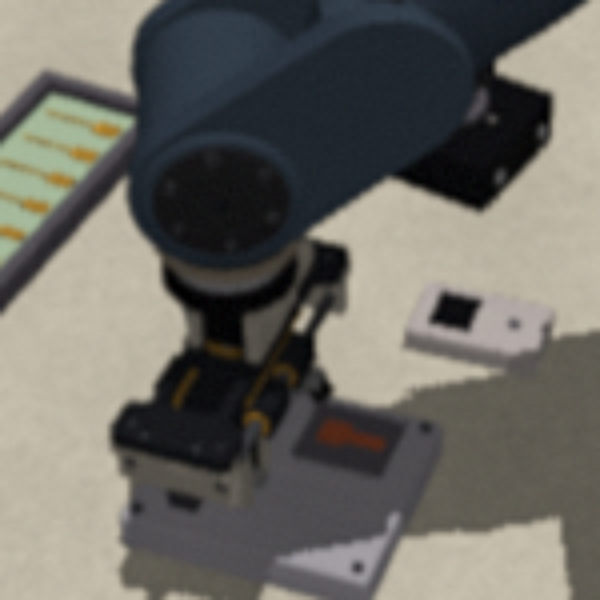

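Run:
```python
from h import *
ex=np.array([np.cos(YAW),np.sin(YAW),0]);ey=np.array([-np.sin(YAW),np.cos(YAW),0]); ez=np.array([0,0,1.])
p=np.array(env.get_state()["position"])
env.move_straight(p+4*(.5*ey-.87*ez)+2*ey,60); st("push")
eoat.gripper_to(.4); env.move_straight(p+[0,0,150],200); st("clear")
g=np.array([572,157.5,168]); up=np.r_[g[:2],280]; o=best(up,YAW)
env.move_to(up-160*ex,o)
ims=[]
for c in("top","side"):
    im=cams.capture(c); cv2.imwrite(f"pics/l_{c}.png",im)
    for n in("catch_pin","lever_grip"):
        for r in regions_of(n,c)[:1]: print(c,n,round(r["score"],2),r["box"])
a,b=cv2.imread("pics/l_top.png"),cv2.imread("pics/l_side.png")
cv2.imwrite("pics/l.png",np.hstack([cv2.resize(a[190:300,210:310],None,fx=4,fy=4),cv2.resize(b[205:315,245:345],None,fx=4,fy=4)]))
print(proj("side",g),proj("top",g)); st("x")
```

```text
push 15.3 [491.4 296.8 104.7] F [  4.2 -25.4   5.6] T [-4.35 -1.04  0.03] w 0.12 15.0
clear 16.9 [490.8 296.  256.9] F [ 0.4 -0.3  0.6] T [ 0.1  -0.15 -0.  ] w 0.398 0.0Traceback (most recent call last):
  File "<stdin>", line 6, in <module>
  File "h.py", line 26, in best
    return min((down(ang+s).as_rotvec() for s in(0,np.pi)),key=lambda o:abs(solve_ik(p,o)[5]))
  File "h.py", line 26, in <lambda>
    return min((down(ang+s).as_rotvec() for s in(0,np.pi)),key=lambda o:abs(solve_ik(p,o)[5]))
                                                                            ~~~~~~~~~~~~~^^^
TypeError: 'NoneType' object is not subscriptable
```

```bash
sed -i 's/key=lambda o:abs(solve_ik(p,o)\[5\])/key=lambda o:(lambda q:9 if q is None else abs(q[5]))(solve_ik(p,o))/' h.py
python3 - <<'E'
from h import *
ex=np.array([np.cos(YAW),np.sin(YAW),0])
g=np.array([572,157.5,168]); up=np.r_[g[:2],280]; o=best(up,YAW)
for q in (up,g-[0,0,14]): print(solve_ik(q,o))
env.move_to(up-160*ex,o)
for c in("top","side"):
    im=cams.capture(c); cv2.imwrite(f"pics/l_{c}.png",im)
    for n in("catch_pin","lever_grip"):
        for r in regions_of(n,c)[:1]: print(c,n,round(r["score"],2),r["box"])
a,b=cv2.imread("pics/l_top.png"),cv2.imread("pics/l_side.png")
cv2.imwrite("pics/l.png",np.hstack([cv2.resize(a[190:300,210:310],None,fx=4,fy=4),cv2.resize(b[205:315,245:345],None,fx=4,fy=4)]))
print(proj("side",g),proj("top",g)); st("x")
E
```

```text
[ 1.90233963e-01  3.77610935e-01  1.45859495e+00 -8.88178420e-16
  1.30538677e+00  1.40233963e-01]
[ 1.90233963e-01  4.99154705e-01  1.59758093e+00 -8.88178420e-16
  1.04485702e+00  1.40233963e-01]
top lever_grip 0.61 [250.1, 203.6, 38.9, 6.5]
side catch_pin 0.6 [269.1, 259.3, 25.6, 31.0]
side lever_grip 0.62 [274.3, 219.0, 39.3, 57.9]
[[284.57754853 229.20929373]] [[273.96821981 209.8654862 ]]
x 18.4 [412.3 149.6 279.9] F [ 0.6 -0.   0.3] T [-0.02 -0.08  0.  ] w 0.397 0.0
```

View pics/l.png

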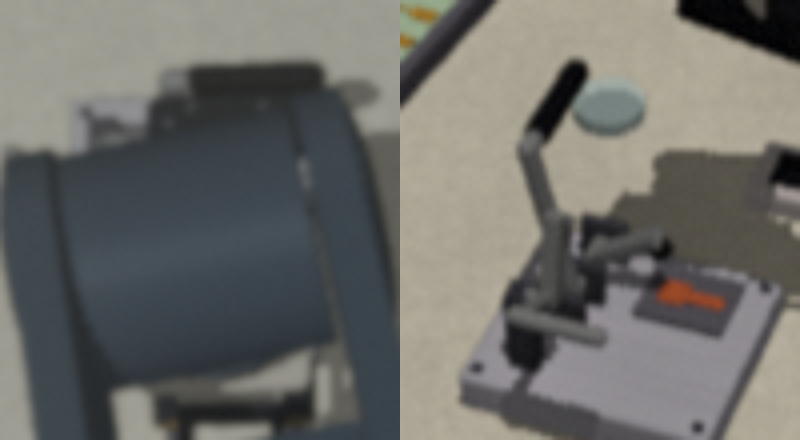

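The crossbar is now over to the +y side (side crop about (510–605, 310–340)) and the handle is still where I estimated. Next I'll grip and pull the lever.

Run:
```python
from h import *
ex=np.array([np.cos(YAW),np.sin(YAW),0]); ez=np.array([0,0,1.])
g=np.array([572,157.5,168]); piv=g-ex*120*np.sin(.2); piv[2]=50
at=lambda f:piv+120*(-np.sin(f)*ex+np.cos(f)*ez)-[0,0,14]
up=np.r_[g[:2],280]; o=best(up,YAW)
env.move_straight(up,250); eoat.gripper_to(.5,40)
hit=env.move_straight(at(-.2),100,until_force=8); st(("down",hit))
if not hit:
    eoat.gripper_to(0,40); st("grip")
    if .1<env.get_state()["gripper_width"]<.3:
        for f in np.linspace(-.2,.6,9)[1:]:
            env.move_straight(at(f),80); st(round(f,2))
            if np.linalg.norm(env.get_state()["force"])>45: break
b=cams.capture("side"); cv2.imwrite("pics/p.png",cv2.resize(b[170:320,230:380],None,fx=4,fy=4))
```

```text
('down', False) 21.1 [572.3 157.6 154.2] F [-0.1  0.6 -0.8] T [-0.   -0.09  0.04] w 0.498 0.0
grip 21.6 [572.6 157.5 153.9] F [ 3.2  1.1 -0.6] T [-0.01 -0.74  0.06] w 0.184 40.0
-0.1 21.9 [561.2 157.  156.2] F [ 5.6 -0.5  0.9] T [-0.09 -1.41 -0.01] w 0.18 40.0
0.0 22.2 [549.9 156.3 157.5] F [ 7.2 -1.7  5.3] T [-0.24 -1.57 -0.05] w 0.182 40.0
0.1 22.6 [538.  155.9 157. ] F [ 5.7 -1.5  6.4] T [-0.02 -1.45  0.09] w 0.183 40.0
0.2 22.9 [526.3 155.5 155.3] F [6.7 1.8 7.8] T [ 0.18 -1.37 -0.04] w 0.185 40.0
0.3 23.1 [514.5 155.  152.1] F [6.4 2.3 6.8] T [ 0.33 -1.41  0.04] w 0.182 40.0
0.4 23.4 [503.3 154.5 147.8] F [6.  2.9 4.4] T [ 0.43 -1.4   0.  ] w 0.183 40.0
0.5 23.8 [492.5 154.1 142.5] F [7.  3.  3.5] T [ 0.57 -1.53 -0.01] w 0.182 40.0
0.6 24.1 [482.5 153.6 136.2] F [8.4 3.4 1.9] T [ 0.63 -1.7   0.03] w 0.182 40.0
```

View pics/p.png

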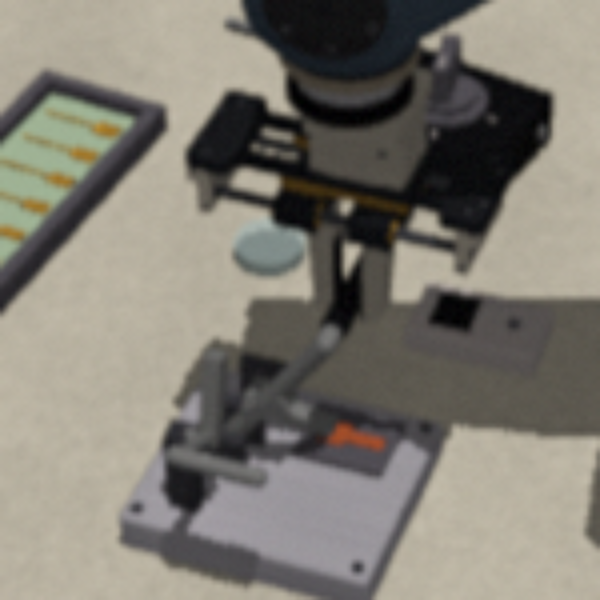

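The handle is held, and the shank leans well towards -x (handle about (345,300)). No stop contact shows in the force yet, so I'll pull on in small steps until it does.

Run:
```python
from h import *
ex=np.array([np.cos(YAW),np.sin(YAW),0]); ez=np.array([0,0,1.])
g=np.array([572,157.5,168]); piv=g-ex*120*np.sin(.2); piv[2]=50
at=lambda f:piv+120*(-np.sin(f)*ex+np.cos(f)*ez)-[0,0,14]
t=-np.cos(.6)*ex-np.sin(.6)*ez
for f in np.arange(.62,.76,.02):
    env.move_straight(at(f),40); env.pause(.15); st(round(f,2))
    if -np.dot(env.get_state()["force"],t)>28: break
env.pause(.5); st("hold")
```

```text
0.62 24.5 [481.7 153.6 135.5] F [9.7 2.5 6.1] T [ 0.45 -2.11  0.05] w 0.185 40.0
0.64 24.9 [481.6 153.6 135.4] F [14.   1.9 14.6] T [ 0.25 -2.77  0.11] w 0.18 40.0
0.66 25.3 [481.6 153.6 135.3] F [18.8  0.1 21.9] T [ 0.02 -3.38  0.07] w 0.185 40.0
0.68 25.7 [481.6 153.7 135.2] F [21.3 -2.1 30.3] T [-0.2  -3.94  0.02] w 0.185 40.0
hold 26.2 [481.6 153.6 135.2] F [21.6 -1.4 31.7] T [-0.25 -3.98  0.01] w 0.179 40.0
```

Run:
```python
from h import *
ex=np.array([np.cos(YAW),np.sin(YAW),0]); ez=np.array([0,0,1.])
g=np.array([572,157.5,168]); piv=g-ex*120*np.sin(.2); piv[2]=50
f=.66; env.move_straight(piv+120*(-np.sin(f)*ex+np.cos(f)*ez)-[0,0,14],40); env.pause(.3); st("hold")
print(sign_off())
```

```text
hold 26.8 [481.6 153.6 135.3] F [19.1 -0.2 21.8] T [ 0.06 -3.43  0.01] w 0.184 40.0
the job is handed in; nothing more can be done
None
```

The job is handed in after about 27 s: I turned the knob past its click to its stop, flipped the catch fully over, and the gripper is holding the lever against its stop.

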